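# Close the slotted isolating valve on the lab bench

## Task

Close the isolating valve with the green collar: take the blue-handled flat driver from its wooden rest, seat the blade in the slot of the valve's brass spindle and turn it clockwise until the slot lies square across the hose pipe. Keep the blade seated in the slot for the whole turn. Then stand the driver back in its rest, blade down in the hole, and let go.

Things in the scene. Friction and masses are not known exactly. Their poses are not given: they have to be found in the camera images.
- driver: stubby flat driver, 112 mm, about 0.2 kg, in the rest, blade down. Origin: centre of the blade tip; z up; x along the blade's width. Blade 26 (x) by 4 mm (y), 18 long; shank 16 mm across to 46 above the tip; black flange disc 56 mm across at 46-52; blue handle at 52-112, 44 (x) by 26 mm (y): grip its wide flat faces, closing along y, some 85 above the tip. Same after a half turn.
- rest: fixed wooden block 85 x 85 x 56 mm with an upright round through hole of 40 mm in its middle. Origin at the centre of its underside, on the bench. The driver's flange sits on the block's top face, so that the tip hangs in the hole 10 mm above the bench.
- spindle_slot (a point): centre of the slot's mouth in the top of the GREEN-collared valve's brass spindle head, 74 mm above the bench; x along the slot, turns with it; z up. Head 44 mm across; slot open at both ends, 12 deep, 17 wide at the top, 45 degree flanks to 9 wide from 4 mm down. Blade has 0.2 rad play either way. Collar 68 mm across; valve fixed, 180 mm long. An identical red-collared valve is not to be used.
- spindle (a joint): angle of that spindle in rad: 0 = open, slot along the pipe; grows as it is turned clockwise seen from above; 1.57 = closed, slot across the pipe; hard stop at 1.62. It starts partly open (0.3 to 0.7) and stays where it is left; stiff, about 0.12 N m.
There are look-alikes about, which are no part of the job. Of the things that look like the driver, the largest one is meant.

How it is judged (in metres and radians):
On the way, in this order (a step that is already met when the one before it is completed fails the run):
1. the driver's blade is seated in the slot of the green-collared valve, more than 6 mm deep, before the spindle has been turned (below 1.0 rad) (z of driver in the frame of spindle_slot below -0.006 m and horizontal distance between driver and spindle_slot below 0.012 m and value of joint spindle below 1 rad), for 0.2 s.
2. the spindle is turned to closed (above 1.31 rad) with the blade still seated in the slot (z of driver in the frame of spindle_slot below -0.006 m and horizontal distance between driver and spindle_slot below 0.012 m and value of joint spindle above 1.31 rad), for 0.2 s.
At the end, for the whole second after the job is handed in: the green-collared valve is closed (slot across the pipe within 15 degrees: joint above 1.31 rad); the driver stands in its rest, blade down in the hole within 12 mm of its centre, flange on the block (tip less than 16 mm above the bench), upright within 10 degrees, at rest (value of joint spindle above 1.31 rad and horizontal distance between driver and rest below 0.012 m and z of driver in the frame of rest below 0.016 m and angle between driver's own z axis and vertical below 0.17 rad and linear speed of driver below 0.02 m/s); the robot touches nothing.
It fails at once if the blade is out of the slot (less than 3 mm deep, or 16 mm off its centre) while the spindle is between 1.0 and 1.25 rad, part-way through its turn (value of joint spindle between 1 and 1.25 rad and (z of driver in the frame of spindle_slot above -0.003 m or horizontal distance between driver and spindle_slot above 0.016 m)).
It also fails if it takes over 58 s, if anything falls off the work surface, if the arm or the gripper's body presses on something with over 40 N, if the wrist force passes 120 N, or if a joint passes its speed limit or range.

## Robot

A 6-joint arm with a two-finger parallel gripper is mounted at the origin on the work surface. World frame = base frame: x ahead of the robot, y to its left, z up, the work surface at z = 0. Lengths are in mm, angles in rad, forces in N, time in s.
With the tool pointing down it reaches from about 350 to 875 mm from the base axis. Payload 4.2 kg.
Tool frame: the origin (TCP) lies on the mounting face of the last link; the fingertips stand 173 mm ahead of it and the grasp point (between the pads) lies grip_point_offset ahead of it (grip_point_offset is the distance from the TCP to the grasp point, in mm); z points along the fingers, y is the line along which they close (so a half turn about z gives the same grasp; the last joint's range is limited). The gripper opens to 85 mm and grips with 20 to 120 N. Pads are 22 mm wide; open, the fingers measure 114 mm over their backs; the gripper's body (76 mm by 85 mm) begins 54 mm behind the grasp point. The pads swing forward as they close: fully open they stand 13 mm farther back than shut.
Start: joints at [-1.026, 0.385, 0.008, 0, -1.194, -0.259], TCP at [176.22, -599.622, 404.712] pointing down, gripper open.
Joint ranges: [-3.14, 3.14], [-1.21, 2.06], [-1.07, 1.41], [-3.16, 2.05], [-2.99, -0.16], [-3.1, 3.1]. Speed limits (rad/s): [2.79, 2.79, 3.14, 3.14, 3.14, 3.14].

## Interface

Orientations are given as a unit quaternion [x, y, z, w].
In Python, from bench import read_state, get_image, job_done, recognise, place_of, grip_point_offset gives the robot as it stands. The module is installed in compiled form; this text tells all that it offers.
- The arm moves only by the tool carry_out, never from a script. Its arguments are lists of equal length, an entry for each row: "slide": the shift along the tool's x, y, z in m, a list of three; "roll": the turn about the tool's z in degrees; "claw": the finger opening in m, from 0 to 0.0854. A call has 1 to 8 rows; each row is the pose to reach, as a shift and turn from the pose commanded when the call began, along the tool's axes at that moment; what a row does not reach only later rows make up. A row lasts 1/8 s, in which the tool goes at most 62.5 mm and 10.7 degrees, less where a joint would pass 70% of its speed; a pose out of reach is approached as far as the arm can. A call with a gripper value outside its range is refused whole. The fingers move at their own pace and stop on an object; the grip force is fixed at half the most. Time passes only in rows, so rows that repeat a pose let the fingers close. It gives the time, the measured TCP pose, the force, the opening and the grip force at its end, in the units of the state.
- read_state(): the state, without advancing time (a new reading comes with each control period).
- get_image(name): name is "scene" or "top" or "wrist"; returns a dict with "img" (384x512x3 uint8, red, green, blue), "z_map" (384x512 float32, mm along the optical axis (not along the pixel's ray), 0 where there is no reading), "mtx" (3x3 intrinsics, pixels), "world_from_camera" (4x4, takes a point from camera to world coordinates); the wrist camera has in their place "T_tool_cam" (4x4, takes a point from camera to tool coordinates, whose origin is the TCP and whose axes are the flange's). Camera axes: x right, y up, looking along -z (the intrinsics and any distortion apply to the point x, -y, -z); pixel columns grow to the right and rows downward; lengths in mm; the calibration is good to about 2 mm. A picture is of the moment at which its call begins: read the wrist's pose just before it.
- job_done(): hands the job in; it is judged then, once.
Trained networks look in a picture, given as the dict that the camera call returned (one of the last four; its "shot" number tells which), for a name from the list of things; names that differ only in an ending like _2 or _b are one class to them, and where a whole thing is asked for, a point or a joint stands for the part that bears it (a point fixed in the world has none). Each returns a list of dicts, best first, with "conf" (0 to 1); they miss things now and then, are a little off and sometimes report something else, mostly with a low value. They report only what shows in the picture. A call takes as long as a camera call. They do not tell look-alikes from the thing itself.
- recognise(picture, thing): "at" ([column, row] in pixels, amid what is visible of it).
- place_of(picture, thing): "at" ([column, row] in pixels: a listed point, or the origin of a listed thing).
The state is a dict: "clock": time; "joints": joint angles; "joint_vel": joint speeds; "joint_efforts": joint torques, N m; "position": TCP position; "ee_rot": TCP orientation; "contact_force": force on the tool from outside, world axes, zero at the start; "wrist_torque": the same for the moment, N m; "gripper_width": finger opening in mm; "grasp_force": force on a finger pad.
Only numpy, scipy, OpenCV 4.12 (cv2) and the standard library are available. Lean on these libraries where they do the work, as an engineer would, in place of code of your own. Each camera call takes 0.05 s, during which the arm holds its last target. There are 200 camera calls.

## Working session

There is one attempt and no reset: what is moved stays moved. The work goes in short steps, Python scripts to look and compute and a tool call to move; the robot and the scene stay as the last step left them, time stands still between calls to the robot, and variables do not carry over. Pictures are saved under pics/ and viewed, at most 10 in all, crops included, and the job is handed in when it is done.

Besides the shell and the picture viewer there is one more tool, called after ">>>" as name(argument=value, ...), one argument or row to a line, values as JSON. carry_out: Moves the arm, as the interface text tells. Its arguments: {"type":"object","properties":{"slide":{"type":"array"},"roll":{"type":"array"},"claw":{"type":"array"}},"required":["slide","roll","claw"]}

```bash
mkdir -p pics; cat > h.py <<'E'
import numpy as np, cv2
from bench import *
from scipy.spatial.transform import Rotation as R
def cam(name):
    s=read_state(); p=get_image(name)
    if name=="wrist":
        T=np.eye(4);T[:3,:3]=R.from_quat(s["ee_rot"]).as_matrix();T[:3,3]=s["position"]
        p["W"]=T@np.array(p["T_tool_cam"])
    else: p["W"]=np.array(p["world_from_camera"])
    return p
def ray(p,uv):
    K=np.array(p["mtx"]);d=np.array([(uv[0]-K[0,2])/K[0,0],-(uv[1]-K[1,2])/K[1,1],-1.])
    return p["W"][:3,3],p["W"][:3,:3]@d
def at_z(p,uv,z):
    o,d=ray(p,uv);return o+d*(z-o[2])/d[2]
def at_depth(p,uv):
    z=p["z_map"][int(round(uv[1])),int(round(uv[0]))];o,d=ray(p,uv);return o+d*z
def cloud(p):
    K=np.array(p["mtx"]);z=p["z_map"];v,u=np.mgrid[:z.shape[0],:z.shape[1]]
    c=np.stack([(u-K[0,2])/K[0,0]*z,-(v-K[1,2])/K[1,1]*z,-z],-1)
    return c@p["W"][:3,:3].T+p["W"][:3,3]
def save(p,n): cv2.imwrite("pics/"+n,p["img"][:,:,::-1])
E
python3 - <<'E'
from h import *
print(grip_point_offset, read_state())
ps={n:cam(n) for n in("scene","top")}
for n,p in ps.items():
    print(n,p.keys(),p["mtx"],p["W"][:3,3])
    for t in("driver","rest","spindle_slot"):
        for f in(recognise,place_of):
            for r in f(p,t): print(t,f.__name__,np.round(r["at"],1),round(r["conf"],2),at_depth(p,r["at"]).round(0))
cv2.imwrite("pics/a.png",cv2.resize(np.hstack([ps["scene"]["img"],ps["top"]["img"]])[:,:,::-1],(800,300)))
save(ps["top"],"top.png")
E
```

```text
154.70000000000002 {'clock': 0.0, 'joints': array([-1.02639133e+00,  3.85543685e-01,  6.60683125e-03, -5.04291064e-04,
       -1.19398633e+00, -2.58613025e-01]), 'joint_vel': array([-0.00165302, -0.00013816, -0.00038349,  0.00141086,  0.00015474,
        0.00102944]), 'joint_efforts': array([-9.03842392e-04, -3.92292809e+01,  1.88390082e+01,  4.18616250e+00,
       -4.92084117e-03,  1.07629634e-05]), 'position': array([ 176.17912058, -599.43246009,  403.62071889]), 'ee_rot': array([-1.42318015e-01,  9.89820386e-01,  1.07044500e-03, -1.99877006e-04]), 'contact_force': array([ 0.86387745, -0.10593473, -0.58424207]), 'wrist_torque': array([-0.02984734, -0.02214753,  0.02206422]), 'grasp_force': 0.0, 'gripper_width': 85.43899324015277}
scene dict_keys(['img', 'z_map', 'mtx', 'world_from_camera', 'shot', 'W']) [[496.08320573   0.         259.91538885]
 [  0.         496.08320573 190.85587288]
 [  0.           0.           1.        ]] [1064.9586193   243.90864974  903.06095361]
driver call [377.8 237.9] 0.94 [620. 256. 120.]
driver call [358.9 298.3] 0.7 [721. 265.  77.]
driver call [313.
[... 409 characters left out ...]
x', 'world_from_camera', 'shot', 'W']) [[483.35584414   0.         251.21083652]
 [  0.         483.35584414 195.15882285]
 [  0.           0.           1.        ]] [ 450.27707322   11.2610837  1100.09070307]
driver call [192.  197.2] 0.82 [621. 138.  77.]
driver call [138.2 206.4] 0.77 [597. 242. 123.]
driver call [142.9 159.5] 0.76 [717. 254.  37.]
driver call [145.5 211.8] 0.91 [594. 241.  63.]
driver call [144.2 163.9] 0.57 [706. 250.  40.]
driver call [193.9 199.1] 0.57 [618. 135.  66.]
rest call [147.3 219.6] 0.75 [ 450.   11. 1100.]
rest call [144.1 213.8] 0.72 [588. 241.  72.]
spindle_slot call [264.8 209.1] 0.86 [593. -18.  61.]
spindle_slot call [263.8 204.9] 0.53 [602. -16.  63.]
```

```bash
ls pics
```

```text
a.png
top.png
```

View pics/a.png

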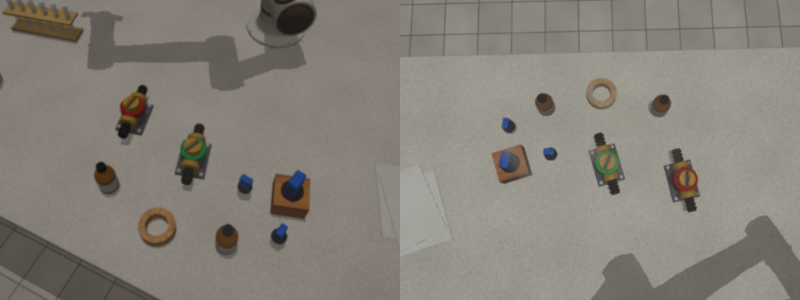

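View pics/top.png

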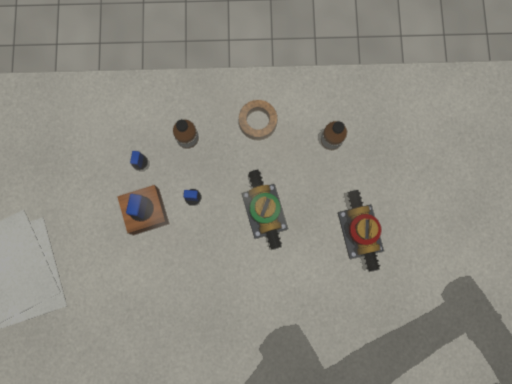

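The top view shows the blue driver in the wooden block at about (140,209). The green valve is at (265,208) with its pipe running from (255,172) to (275,245). The red valve is at (366,230), and the small look-alike drivers are at (138,159) and (192,196). Next I'll work out a move to look at the valve from above, then at the driver.

```bash
cat >> h.py <<'E'
def go(xyz,yaw=None):
    """slide (m) and roll (deg) to bring TCP to xyz; yaw = world angle (deg) wanted for tool y, mod 180"""
    s=read_state();M=R.from_quat(s["ee_rot"]).as_matrix()
    sl=M.T@(np.array(xyz)-s["position"])/1000
    y=np.degrees(np.arctan2(M[1,1],M[0,1])); r=None
    if yaw is not None: r=-(((yaw-y)+90)%180-90)   # tool z is down: +roll = clockwise from above
    print("slide",sl.round(4),"roll",r,"yaw now",round(y,1),"j6",s["joints"][5].round(2),"t",s["clock"])
E
python3 - <<'E'
from h import *
p=cam("wrist");print(np.array(p["T_tool_cam"]).round(2),p["mtx"])
go((560,0,400)); go((560,242,400))
E
```

```text
[[ 0.    0.96  0.26 66.74]
 [ 1.   -0.   -0.   -1.04]
 [-0.    0.26 -0.96 30.07]
 [ 0.    0.    0.    1.  ]] [[264.52148925   0.         253.00185931]
 [  0.         264.52148925 192.02545243]
 [  0.           0.           1.        ]]
slide [-0.5373  0.4671  0.0047] roll None yaw now 106.4 j6 -0.26 t 0.75
slide [-0.6055  0.6992  0.0047] roll None yaw now 106.4 j6 -0.26 t 0.75
```

>>> carry_out(
  slide=[
    [-0.05,0.04,0],
    [-0.1,0.08,0],
    [-0.15,0.12,0],
    [-0.2,0.16,0],
    [-0.25,0.2,0],
    [-0.3,0.24,0],
    [-0.3,0.24,0],
  ],
  roll=[0,0,0,0,0,0,0],
  claw=[0.085,0.085,0.085,0.085,0.085,0.085,0.085],
)

```text
clock: 1.62
position: [398.0, -282.1, 405.2]
ee_rot: [-0.145, 0.989, -0.0, 0.001]
contact_force: [0.3, -0.2, -0.4]
gripper_width: 85.2
grasp_force: 0.0
```

>>> carry_out(
  slide=[
    [-0.05,0.04,0],
    [-0.1,0.08,0],
    [-0.15,0.12,0],
    [-0.2,0.16,0],
    [-0.25,0.19,0],
    [-0.27,0.2,0],
    [-0.27,0.2,0],
    [-0.27,0.2,0],
  ],
  roll=[0,0,0,0,0,0,0,0],
  claw=[0.085,0.085,0.085,0.085,0.085,0.085,0.085,0.085],
)

```text
clock: 2.62
position: [598.6, -17.7, 404.5]
ee_rot: [-0.142, 0.99, -0.0, -0.0]
contact_force: [-0.1, 0.4, -0.3]
gripper_width: 84.7
grasp_force: 0.0
```

```bash
cat > valve.py <<'E'
from h import *
p=cam("wrist");save(p,"valve.png");np.savez("valve.npz",img=p["img"],z=p["z_map"],W=p["W"],K=p["mtx"])
for f in(recognise,place_of):
    for r in f(p,"spindle_slot"): print(np.round(r["at"],1),round(r["conf"],2),at_depth(p,r["at"]).round(1),at_z(p,r["at"],74).round(1))
C=cloud(p);go((597,242,400))
m=(abs(C[...,2]-74)<5);print(m.sum())
E
python3 valve.py
```

```text
[254.7 175.7] 0.72 [596.2 -17.3  63.2] [594.1 -18.   74. ]
[253.8 177.8] 0.88 [598.9 -17.7  63.7] [596.8 -18.3  74. ]
slide [-0.0716  0.2499  0.0051] roll None yaw now 106.3 j6 -1.53 t 2.775
3240
```

View pics/valve.png

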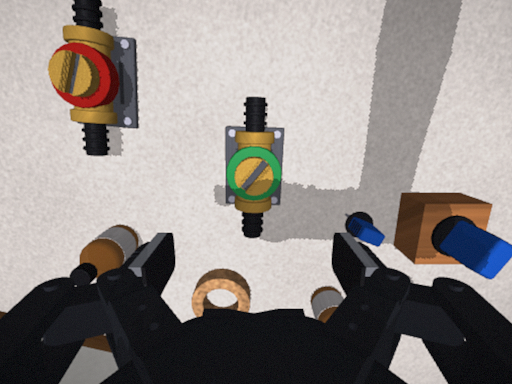

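The wrist picture shows the green valve centred at about (254,174) with its pipe vertical in the picture. Its slot runs from about (242,189) to (267,161). The driver's handle is at about (475,245).

```bash
cat > slot.py <<'E'
from h import *
p=dict(np.load("valve.npz"));p["z_map"]=p["z"];p["mtx"]=p["K"]
C=cloud(p);d=np.hypot(C[...,0]-597,C[...,1]+18)
print("heights",np.histogram(C[...,2][d<30],bins=np.arange(50,84,2)))
def ax(q):
    q=q-q.mean(0);w,v=np.linalg.eigh(np.cov(q.T));return np.degrees(np.arctan2(v[1,1],v[0,1]))%180,np.sqrt(w)*2
h=C[(d<27)&(C[...,2]>71)&(C[...,2]<78)][:,:2];(c,sz,_)=cv2.minAreaRect(h.astype(np.float32));print("head",h.mean(0),c,sz,cv2.minEnclosingCircle(h.astype(np.float32)))
s=C[(d<21)&(C[...,2]<67)&(C[...,2]>55)][:,:2];print("slot",len(s),s.mean(0),ax(s))
q=C[(d<100)&(C[...,2]>18)&(C[...,2]<60)&(d>35)][:,:2];print("pipe",len(q),q.mean(0),ax(q))
# by colour: dark grey slot inside head
hsv=cv2.cvtColor(p["img"],cv2.COLOR_RGB2HSV);m=(d<19)&(hsv[...,1]<90)
k=C[m][:,:2];print("slot colour",len(k),k.mean(0),ax(k),np.median(C[m][:,2]))
E
python3 slot.py
```

```text
heights (array([  0,   0,   0,  72, 582,  64, 178,  73,  22,  14,  77, 169, 581,
        41,   0,   0]), array([50, 52, 54, 56, 58, 60, 62, 64, 66, 68, 70, 72, 74, 76, 78, 80, 82]))
head [595.44422491 -18.51347824] (595.6596069335938, -18.503482818603516) (43.93810272216797, 42.13779067993164) ((595.927734375, -18.47452735900879), 22.678361892700195)
slot 238 [596.65413059 -17.98267756] (np.float64(157.2054803524222), array([ 4.79660997, 24.13126751]))
pipe 2238 [586.38483735 -20.89582652] (np.float64(14.82020287789399), array([ 21.97343878, 118.34841711]))
slot colour 6477 [588.33882797 -21.33626461] (np.float64(108.89901843819396), array([ 4.76262985, 15.14074697])) 318.00952780113613
```

>>> carry_out(
  slide=[
    [-0.01,0.04,0],
    [-0.02,0.08,0],
    [-0.03,0.12,0],
    [-0.05,0.16,0],
    [-0.06,0.2,0],
    [-0.07,0.25,0],
    [-0.07,0.25,0],
    [-0.07,0.25,0],
  ],
  roll=[0,0,0,0,0,0,0,0],
  claw=[0.085,0.085,0.085,0.085,0.085,0.085,0.085,0.085],
)

```text
clock: 3.78
position: [595.6, 242.1, 404.9]
ee_rot: [-0.142, 0.99, -0.0, -0.0]
contact_force: [0.1, -0.0, -0.1]
gripper_width: 85.2
grasp_force: 0.0
```

```bash
cat > drv.py <<'E'
from h import *
import sys
p=cam("wrist");save(p,sys.argv[1]);C=cloud(p)
for t in("driver","rest"):
    for r in place_of(p,t): print(t,np.round(r["at"],1),round(r["conf"],2),at_z(p,r["at"],10 if t=="driver" else 0).round(1))
d=np.hypot(C[...,0]-597,C[...,1]-242)
m=(d<45)&(C[...,2]>113)&(C[...,2]<127)
q=C[m];print("top",len(q),np.median(q,0),cv2.minAreaRect(q[:,:2].astype(np.float32)))
b=C[(d<75)&(abs(C[...,2]-56)<4)][:,:2].astype(np.float32);print("block",len(b),cv2.minAreaRect(b))
f=C[(d<75)&(abs(C[...,2]-62)<2.5)][:,:2].astype(np.float32);print("flange",cv2.minEnclosingCircle(f))
go((597,242,400))
E
python3 drv.py d1.png
```

```text
driver [180.1 170.1] 0.75 [625.7 143.6  10. ]
driver [246.1 244.6] 0.73 [709.5 263.5  10. ]
driver [256.4 173.5] 0.62 [600.3 247.3  10. ]
rest [256.6 172. ] 0.88 [600.  247.7   0. ]
top 1114 [598.66271889 251.5601269  122.53852572] ((600.6194458007812, 252.22698974609375), (26.149322509765625, 44.17170715332031), 78.5567626953125)
block 2730 ((600.59619140625, 252.3326873779297), (84.20317840576172, 85.05524444580078), 16.359745025634766)
flange ((600.695556640625, 252.24627685546875), 27.809585571289062)
slide [-0.0013  0.0003  0.005 ] roll None yaw now 106.3 j6 -1.92 t 3.925
```

View pics/d1.png

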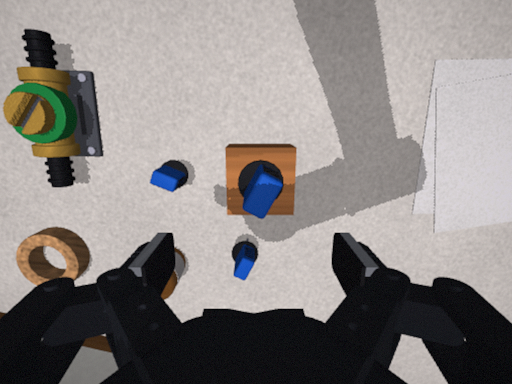

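The handle's top face measures 26 x 44 mm, centred at (600.6, 252.2), with its long axis at 168.6°. The block is 84 x 85 mm, centred at the same place. The slot lies at 157.2° and the pipe at 14.8°, which puts the spindle at 0.66 rad. I'll grip after a half turn the other way, so that the last joint has room for the clockwise turn.

>>> carry_out(
  slide=[
    [0,0,0],
    [0,0,0],
    [0,0,0],
    [0,0,0],
    [0,0,0],
    [0,0,0],
    [0,0,0],
    [0,0,0],
  ],
  roll=[-10,-20,-30,-40,-50,-60,-70,-76],
  claw=[0.085,0.085,0.085,0.085,0.085,0.085,0.085,0.085],
)

```text
clock: 4.92
position: [595.9, 241.5, 405.0]
ee_rot: [0.722, -0.692, 0.0, -0.0]
contact_force: [0.2, 0.1, -0.2]
gripper_width: 84.8
grasp_force: 0.0
```

>>> carry_out(
  slide=[
    [0,0,0],
    [0,0,0],
    [0,0,0],
    [0,0,0],
    [0,0,0],
    [0,0,0],
    [0,0,0],
    [0,0,0],
  ],
  roll=[-10,-20,-30,-40,-50,-60,-70,-76],
  claw=[0.085,0.085,0.085,0.085,0.085,0.085,0.085,0.085],
)

```text
clock: 5.92
position: [595.9, 241.5, 405.0]
ee_rot: [0.995, -0.1, 0.0, -0.0]
contact_force: [-0.1, -0.6, -0.2]
gripper_width: 85.1
grasp_force: 0.0
```

```bash
cat >> drv.py <<'E'
x=q[:,:2]-q[:,:2].mean(0);w,v=np.linalg.eigh(np.cov(x.T));print("pca long axis",np.degrees(np.arctan2(v[1,1],v[0,1]))%180,q[:,:2].mean(0))
go((600.6,252.2,10+85+154.7),78.6); print(read_state()["joints"].round(2))
E
python3 drv.py d2.png
```

```text
driver [243.4 165.3] 0.81 [604.4 252.5  10. ]
driver [322.6 133.1] 0.61 [626.  138.8  10. ]
rest [244.7 164.4] 0.96 [603.8 251.2   0. ]
rest [481.3 132.6] 0.41 [581.9 -78.9   0. ]
top 1111 [601.95385624 250.8049313  122.51336407] ((600.556640625, 251.5189208984375), (25.272932052612305, 43.16653823852539), 78.53701782226562)
block 2807 ((599.7545166015625, 251.21412658691406), (85.17215728759766, 85.13067626953125), 16.361225128173828)
flange ((608.7849731445312, 257.2891540527344), 38.14933395385742)
slide [ 0.001  -0.0004  0.005 ] roll None yaw now -101.8 j6 0.73 t 6.075
pca long axis 168.18969781233366 [601.63774691 250.83161694]
slide [ 0.0025 -0.0111  0.1553] roll -0.40136157439468434 yaw now -101.8 j6 0.73 t 6.075
[ 0.64  0.42  0.06  0.   -1.21  0.73]
```

>>> carry_out(
  slide=[
    [0.003,-0.011,0],
    [0.003,-0.011,0.03],
    [0.003,-0.011,0.07],
    [0.003,-0.011,0.11],
    [0.003,-0.011,0.14],
    [0.003,-0.011,0.155],
    [0.003,-0.011,0.155],
    [0.003,-0.011,0.155],
  ],
  roll=[0,0,0,0,0,0,0,0],
  claw=[0.085,0.085,0.085,0.085,0.085,0.085,0.085,0.06],
)

```text
clock: 7.08
position: [601.5, 253.4, 251.2]
ee_rot: [0.995, -0.101, 0.001, -0.001]
contact_force: [0.8, 0.6, -0.2]
gripper_width: 69.6
grasp_force: 0.0
```

>>> carry_out(
  slide=[
    [0,0,0],
    [0,0,0],
    [0,0,0],
    [0,0,0],
    [0,0,0],
    [0,0,0],
    [0,0,0],
    [0,0,0],
  ],
  roll=[0,0,0,0,0,0,0,0],
  claw=[0.02,0.01,0.01,0.01,0.01,0.01,0.01,0.01],
)

```text
clock: 8.07
position: [601.1, 253.1, 250.7]
ee_rot: [0.995, -0.101, 0.001, -0.0]
contact_force: [-0.8, -0.4, 5.7]
gripper_width: 24.8
grasp_force: 60.3
```

```bash
python3 -c "
from h import *
s=read_state();print(s['position'],s['ee_rot'],s['wrist_torque']);go((600.6,252,330))"
```

```text
[601.10715878 253.10362392 250.72932732] [ 9.94871837e-01 -1.01141120e-01  6.35024284e-04 -3.12500863e-04] [-0.08316402  0.34658212 -0.03180468]
slide [-0.0002  0.0011 -0.0793] roll None yaw now -101.6 j6 0.72 t 8.075
```

>>> carry_out(
  slide=[
    [0,0,-0.02],
    [0,0,-0.05],
    [0,0,-0.08],
    [0,0,-0.11],
    [0,0,-0.11],
  ],
  roll=[0,0,0,0,0],
  claw=[0.01,0.01,0.01,0.01,0.01],
)

```text
clock: 8.7
position: [601.1, 253.2, 361.2]
ee_rot: [0.995, -0.101, 0.001, -0.001]
contact_force: [-0.0, -0.4, -2.0]
gripper_width: 25.1
grasp_force: 59.3
```

```bash
cat > chk.py <<'E'
from h import *
import sys
pics=[]
s=read_state();print("TCP",s["position"].round(1),"w",s["gripper_width"],"F",s["contact_force"].round(1),"T",s["wrist_torque"].round(2))
M=R.from_quat(s["ee_rot"]).as_matrix();zt=s["position"][2]-240.7
for n in("wrist","scene"):
    p=cam(n);pics.append(p["img"])
    for r in place_of(p,"driver"): 
        w=at_z(p,r["at"],zt);print(n,np.round(r["at"],1),round(r["conf"],2),w.round(1),"rel tool",((w-s["position"])@M).round(1))
cv2.imwrite("pics/"+sys.argv[1],cv2.resize(np.hstack(pics)[:,:,::-1],(800,300)))
go((595.6,-18.2,s["position"][2]),67.2)
E
python3 chk.py c1.png
```

```text
TCP [601.1 253.2 361.2] w 25.116990421802697 F [-0.  -0.4 -2. ] T [0.02 0.01 0.02]
wrist [253.  201.6] 0.93 [602.9 252.6 120.5] rel tool [  1.3   0.9 240.7]
wrist [342.5 139.8] 0.9 [638.4 173.8 120.5] rel tool [ 51.9  71.  240.6]
wrist [226.5  82.8] 0.75 [697.3 253.3 120.5] rel tool [ 93.5 -18.8 241. ]
scene [352.3 305.3] 0.88 [754.8 257.9 120.5] rel tool [148.9 -34.8 241.2]
scene [379.6 227. ] 0.72 [597.8 252.  120.5] rel tool [ -3.6   2.5 240.7]
scene [311.9 245.8] 0.72 [684.2 157.6 120.5] rel tool [100.1  77.7 240.7]
slide [ 0.05    0.2664 -0.0036] roll 11.151341642412149 yaw now -101.6 j6 0.72 t 8.9
```

View pics/c1.png

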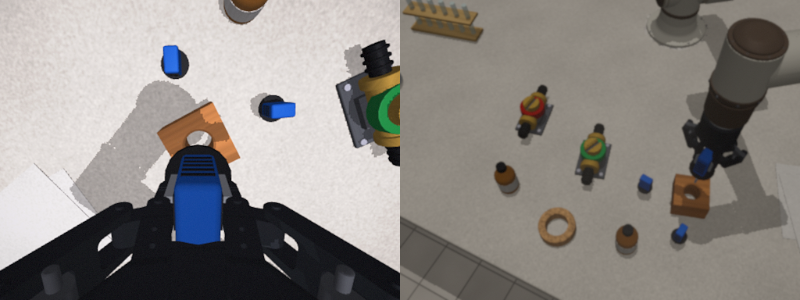

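The driver is held straight. In the wrist half its flange and handle sit on the tool axis, around (195,205), and the empty rest hole shows at about (200,138). Next I'll carry it above the valve.

>>> carry_out(
  slide=[
    [0.008,0.04,0],
    [0.017,0.09,0],
    [0.026,0.14,0],
    [0.035,0.19,0],
    [0.044,0.235,0],
    [0.05,0.266,0],
    [0.05,0.266,0],
    [0.05,0.266,0],
  ],
  roll=[2,4,6,8,10,11,11,11],
  claw=[0.01,0.01,0.01,0.01,0.01,0.01,0.01,0.01],
)

```text
clock: 9.9
position: [596.2, -17.4, 358.6]
ee_rot: [0.981, -0.196, -0.001, 0.0]
contact_force: [-0.1, 0.4, -2.0]
gripper_width: 25.3
grasp_force: 59.6
```

```bash
cat > ov.py <<'E'
from h import *
p=cam("wrist");q=cam("scene")
cv2.imwrite("pics/ov.png",cv2.resize(np.hstack([p["img"],cv2.resize(q["img"][130:250,170:330],(512,384))])[:,:,::-1],(800,300)))
for n in(p,q):
    for t,z in(("spindle_slot",74),("driver",read_state()["position"][2]-240.7)):
        for r in place_of(n,t): print(t,np.round(r["at"]),round(r["conf"],2),at_z(n,r["at"],z).round(1))
go((596,-18.3,304),67.2)
E
python3 ov.py
```

```text
spindle_slot [251. 189.] 0.86 [596.8 -16.9  74. ]
spindle_slot [ 66. 244.] 0.62 [616.7 186.7  74. ]
driver [ 10. 173.] 0.67 [694.4 152.6 118.4]
driver [134. 199.] 0.65 [637.4  71.6 118.4]
driver [254. 202.] 0.63 [596.4 -19.3 118.4]
spindle_slot [366. 257.] 0.71 [639.7 250.6  74. ]
spindle_slot [244. 185.] 0.58 [596.5 -20.1  74. ]
driver [312. 250.] 0.83 [690.1 161.1 118.7]
driver [246. 172.] 0.75 [594.3 -16.2 118.7]
driver [353. 307.] 0.71 [756.3 260.6 118.7]
slide [0.0003 0.0015 0.0556] roll 0.24650744557379767 yaw now -112.6 j6 0.93 t 10.2
```

View pics/ov.png

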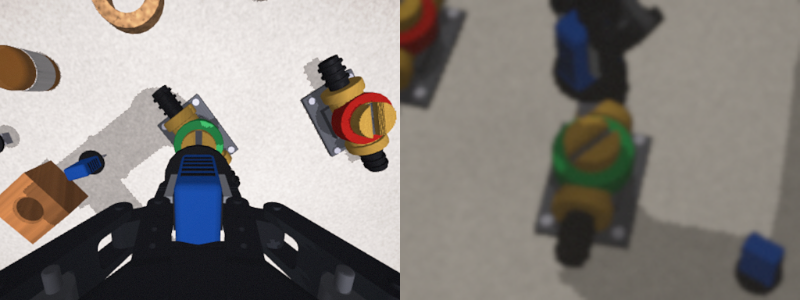

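The wrist half shows the slot as a vertical line at about (198,138), in line with the blade's width and the handle's axis at about (197,200). I'll lower the driver.

>>> carry_out(
  slide=[
    [0,0.001,0.015],
    [0,0.001,0.03],
    [0,0.001,0.038],
    [0,0.001,0.044],
    [0,0.001,0.048],
    [0,0.001,0.05],
    [0,0.001,0.052],
    [0,0.001,0.052],
  ],
  roll=[0,0,0,0,0,0,0,0],
  claw=[0.01,0.01,0.01,0.01,0.01,0.01,0.01,0.01],
)

```text
clock: 11.2
position: [595.9, -18.6, 307.8]
ee_rot: [0.981, -0.196, 0.0, -0.0]
contact_force: [0.7, 0.5, -2.6]
gripper_width: 25.0
grasp_force: 59.7
```

```bash
cat > st.py <<'E'
from h import *
s=read_state();print(s["position"].round(1),"tip z",s["position"][2]-240.7,"F",s["contact_force"].round(1),"T",s["wrist_torque"].round(2),s["gripper_width"],s["joints"].round(2))
go((596,-18.3,304),67.2)
E
python3 st.py
```

```text
[595.9 -18.6 307.8] tip z 67.10867210096006 F [ 0.7  0.5 -2.6] T [0.01 0.02 0.03] 24.96308576682303 [ 0.24  0.42 -0.2  -0.   -0.95  0.94]
slide [ 0.     -0.0003  0.0038] roll 0.17256133229591342 yaw now -112.6 j6 0.94 t 11.2
```

>>> carry_out(
  slide=[
    [0,0,0.002],
    [0,0,0.003],
    [0,0,0.004],
    [0,0,0.004],
  ],
  roll=[0,0,0,0],
  claw=[0.01,0.01,0.01,0.01],
)

```text
clock: 11.7
position: [595.9, -18.6, 303.6]
ee_rot: [0.981, -0.196, -0.0, 0.0]
contact_force: [-0.2, 0.4, -2.2]
gripper_width: 25.0
grasp_force: 59.7
```

```bash
python3 st.py
```

```text
[595.9 -18.6 303.6] tip z 62.91830205543101 F [-0.2  0.4 -2.2] T [ 0.03  0.01 -0.04] 25.036556521487174 [ 0.24  0.42 -0.2  -0.   -0.94  0.94]
slide [ 0.     -0.0003 -0.0004] roll 0.17560634530047992 yaw now -112.6 j6 0.94 t 11.7
```

It is 11 mm deep with no resistance, so the blade is seated. Now I'll turn clockwise.

>>> carry_out(
  slide=[
    [0,0,0],
    [0,0,0],
    [0,0,0],
    [0,0,0],
    [0,0,0],
    [0,0,0],
    [0,0,0],
    [0,0,0],
  ],
  roll=[4,8,12,16,20,25,30,30],
  claw=[0.01,0.01,0.01,0.01,0.01,0.01,0.01,0.01],
)

```text
clock: 12.7
position: [595.8, -18.6, 303.8]
ee_rot: [0.897, -0.443, -0.0, 0.0]
contact_force: [-0.3, -0.2, -1.7]
gripper_width: 25.6
grasp_force: 59.6
```

```bash
python3 st.py
```

```text
[595.8 -18.6 303.8] tip z 63.061365221607446 F [-0.3 -0.2 -1.7] T [-0.22  0.11  0.06] 25.648850637302942 [ 0.24  0.42 -0.2   0.   -0.94  0.41]
slide [-0.0002 -0.0004 -0.0002] roll -29.755736860990396 yaw now -142.6 j6 0.41 t 12.7
```

>>> carry_out(
  slide=[
    [0,0,0],
    [0,0,0],
    [0,0,0],
    [0,0,0],
    [0,0,0],
    [0,0,0],
    [0,0,0],
    [0,0,0],
  ],
  roll=[5,10,15,20,25,30,34,34],
  claw=[0.01,0.01,0.01,0.01,0.01,0.01,0.01,0.01],
)

```text
clock: 13.7
position: [595.6, -18.7, 303.7]
ee_rot: [0.728, -0.685, -0.0, 0.001]
contact_force: [-0.7, -0.7, -1.3]
gripper_width: 25.4
grasp_force: 59.7
```

```bash
python3 st.py; python3 - <<'E'
from h import *
p=cam("wrist");q=cam("scene")
cv2.imwrite("pics/tn.png",cv2.resize(np.hstack([cv2.resize(p["img"][130:340,116:396],(512,384)),cv2.resize(q["img"][130:250,170:330],(512,384))])[:,:,::-1],(800,300)))
E
```

```text
[595.6 -18.7 303.7] tip z 63.018066718324576 F [-0.7 -0.7 -1.3] T [-0.37  0.49  0.09] 25.353489678757615 [ 0.24  0.42 -0.2   0.   -0.95 -0.18]
slide [-0.0004 -0.0004 -0.0003] roll -63.71114305823755 yaw now -176.5 j6 -0.18 t 13.7
```

View pics/tn.png

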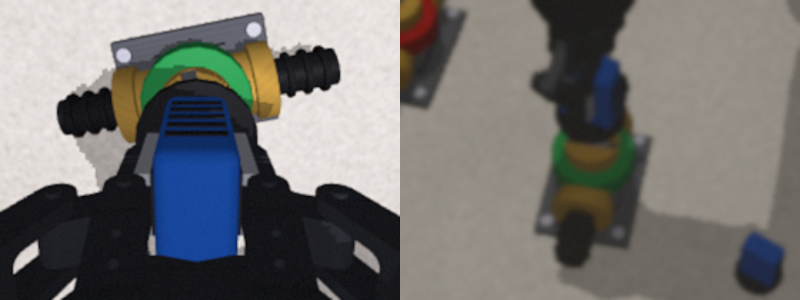

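The wrist half shows the handle square in the fingers and the blade still down in the collar at about (190,75). Blade angle less play puts the spindle at about 1.57 rad. I'll turn 2° more and hold, back off 11° into the free play, then lift out.

>>> carry_out(
  slide=[
    [0,0,0],
    [0,0,0],
    [0,0,0],
    [0,0,0],
    [0,0,0],
    [0,0,0],
  ],
  roll=[2,2,2,-4,-9,-9],
  claw=[0.01,0.01,0.01,0.01,0.01,0.01],
)

```text
clock: 14.55
position: [596.4, -18.2, 303.7]
ee_rot: [0.779, -0.627, 0.001, -0.001]
contact_force: [0.2, -1.0, -1.9]
gripper_width: 25.0
grasp_force: 59.6
```

```bash
python3 st.py
```

```text
[596.4 -18.2 303.7] tip z 63.03251634153361 F [ 0.2 -1.  -1.9] T [-0.01  0.03 -0.01] 25.032263577156257 [ 0.24  0.42 -0.2  -0.   -0.94 -0.03]
slide [-0.      0.0004 -0.0003] roll -54.88394844357248 yaw now -167.7 j6 -0.03 t 14.55
```

>>> carry_out(
  slide=[
    [0,0,-0.004],
    [0,0,-0.01],
    [0,0,-0.02],
    [0,0,-0.035],
    [0,0,-0.055],
    [0,0,-0.055],
  ],
  roll=[0,0,0,0,0,0],
  claw=[0.01,0.01,0.01,0.01,0.01,0.01],
)

```text
clock: 15.3
position: [596.4, -18.5, 361.5]
ee_rot: [0.779, -0.627, 0.002, -0.002]
contact_force: [0.6, 0.1, -2.1]
gripper_width: 25.2
grasp_force: 59.7
```

```bash
cat > v2.py <<'E'
from h import *
p=cam("wrist");q=cam("scene");t=cam("top")
cv2.imwrite("pics/v2.png",cv2.resize(np.hstack([cv2.resize(p["img"][100:310,116:396],(512,384)),cv2.resize(q["img"][140:230,190:310],(512,384))])[:,:,::-1],(800,300)))
s=read_state();M=R.from_quat(s["ee_rot"]).as_matrix()
for n in(p,q):
    for r in place_of(n,"driver"): 
        w=at_z(n,r["at"],s["position"][2]-240.7);print(np.round(r["at"]),round(r["conf"],2),"rel tool",((w-s["position"])@M).round(1))
go((600.6,252.3,358),78.5);print(s["joints"].round(2))
E
python3 v2.py
```

```text
[252. 204.] 0.95 rel tool [ -0.6  -3.1 240.7]
[245. 170.] 0.94 rel tool [  1.    6.2 240.7]
[355. 311.] 0.86 rel tool [-241.9 -222.2  240.6]
[311. 247.] 0.79 rel tool [-152.1 -125.1  240.6]
slide [-0.2635 -0.0629 -0.0003] roll -66.13378881046799 yaw now -167.6 j6 -0.02 t 15.55
[ 0.24  0.37 -0.13 -0.   -1.07 -0.02]
```

View pics/v2.png

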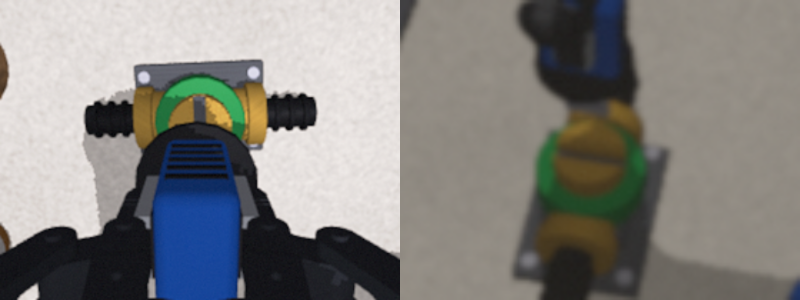

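The slot now lies across the pipe in both views: vertical at (199,105) with the pipe horizontal in the wrist half, and across the pipe at (590,158) in the scene half. Next I'll carry the driver back over the rest.

>>> carry_out(
  slide=[
    [-0.038,-0.009,0],
    [-0.076,-0.018,0],
    [-0.114,-0.027,0],
    [-0.152,-0.036,0],
    [-0.19,-0.045,0],
    [-0.228,-0.054,0],
    [-0.264,-0.063,0],
    [-0.264,-0.063,0],
  ],
  roll=[-9,-18,-27,-36,-45,-54,-63,-66],
  claw=[0.01,0.01,0.01,0.01,0.01,0.01,0.01,0.01],
)

```text
clock: 16.55
position: [600.7, 255.6, 357.3]
ee_rot: [0.995, -0.099, -0.001, 0.0]
contact_force: [-0.2, -1.5, -1.8]
gripper_width: 25.5
grasp_force: 59.8
```

```bash
cat > r.py <<'E'
from h import *
s=read_state();p=cam("wrist");C=cloud(p)
d=np.hypot(C[...,0]-600.6,C[...,1]-252)
M=R.from_quat(s["ee_rot"]).as_matrix()
for t,z in(("driver",s["position"][2]-240.7),("rest",0)):
    for r in place_of(p,t)[:1]: print(t,np.round(r["at"]),round(r["conf"],2),at_z(p,r["at"],z).round(1))
b=C[(d<75)&(abs(C[...,2]-56)<3)][:,:2].astype(np.float32);print("block",len(b),cv2.minAreaRect(b) if len(b) else 0)
print(s["position"]);go((600.8,252.6,251.5),78.5)
E
python3 r.py
```

```text
driver [252. 204.] 0.81 [599.8 255.1 116.6]
block 3512 ((600.0890502929688, 251.3580322265625), (84.95492553710938, 85.09678649902344), 16.24881935119629)
[600.65789508 255.5610284  357.27547141]
slide [0.0003 0.0003 0.1062] roll -0.15850827016078028 yaw now -101.7 j6 0.72 t 16.7
```

>>> carry_out(
  slide=[
    [0,0,0.02],
    [0,0,0.045],
    [0,0,0.065],
    [0,0,0.08],
    [0,0,0.092],
    [0,0,0.1],
    [0,0,0.104],
    [0,0,0.104],
  ],
  roll=[0,0,0,0,0,0,0,0],
  claw=[0.01,0.01,0.01,0.01,0.01,0.01,0.01,0.01],
)

```text
clock: 17.7
position: [600.9, 252.9, 254.8]
ee_rot: [0.995, -0.101, 0.0, -0.0]
contact_force: [0.7, -0.1, -1.0]
gripper_width: 25.3
grasp_force: 59.8
```

```bash
python3 st.py
```

```text
[600.9 252.9 254.8] tip z 14.132766654354526 F [ 0.7 -0.1 -1. ] T [ 0.08 -0.04  0.01] 25.25278361418155 [ 0.65  0.56 -0.1   0.   -0.91  0.72]
slide [ 0.0498  0.2666 -0.0492] roll 11.177476517369712 yaw now -101.6 j6 0.72 t 17.7
```

>>> carry_out(
  slide=[
    [0,0,0.002],
    [0,0,0.004],
    [0,0,0.004],
    [0,0,0.004],
  ],
  roll=[0,0,0,0],
  claw=[0.01,0.01,0.01,0.01],
)

```text
clock: 18.2
position: [600.8, 252.8, 250.8]
ee_rot: [0.995, -0.101, 0.0, -0.0]
contact_force: [0.2, 0.0, -2.2]
gripper_width: 25.3
grasp_force: 59.9
```

```bash
python3 st.py
```

```text
[600.8 252.8 250.8] tip z 10.107596875233298 F [ 0.2  0.  -2.2] T [ 0.02  0.04 -0.05] 25.286065382449543 [ 0.65  0.56 -0.11 -0.   -0.9   0.72]
slide [ 0.0499  0.2665 -0.0532] roll 11.177045667453001 yaw now -101.6 j6 0.72 t 18.2
```

>>> carry_out(
  slide=[
    [0,0,0.001],
    [0,0,0.001],
    [0,0,0.001],
    [0,0,0.001],
    [0,0,0.001],
    [0,0,0.001],
    [0,0,0.001],
    [0,0,0.001],
  ],
  roll=[0,0,0,0,0,0,0,0],
  claw=[0.01,0.01,0.03,0.05,0.07,0.085,0.085,0.085],
)

```text
clock: 19.2
position: [600.8, 252.8, 249.7]
ee_rot: [0.995, -0.101, -0.0, -0.0]
contact_force: [-0.3, -0.2, -0.3]
gripper_width: 85.0
grasp_force: 0.0
```

>>> carry_out(
  slide=[
    [0,0,0],
    [0,0,-0.02],
    [0,0,-0.05],
    [0,0,-0.09],
    [0,0,-0.13],
    [0,0,-0.155],
    [0,0,-0.155],
    [0,0,-0.155],
  ],
  roll=[0,0,0,0,0,0,0,0],
  claw=[0.085,0.085,0.085,0.085,0.085,0.085,0.085,0.085],
)

```text
clock: 20.2
position: [600.5, 252.7, 403.6]
ee_rot: [0.995, -0.101, -0.001, 0.0]
contact_force: [-0.3, 0.2, -0.2]
gripper_width: 85.3
grasp_force: 0.0
```

```bash
python3 drv.py d3.png
```

```text
driver [251.1 166. ] 0.6 [605.3 253.1  10. ]
driver [226.5  88.5] 0.6 [710.3 263.6  10. ]
driver [327.6 133.3] 0.57 [628.  143.5  10. ]
rest [254.8 164.9] 0.94 [604.2 248.    0. ]
rest [251.9 170. ] 0.32 [597.8 253.6   0. ]
top 1127 [602.16377638 251.15361615 122.46665895] ((600.4783935546875, 251.45855712890625), (25.986562728881836, 42.99692153930664), 77.80729675292969)
block 2815 ((599.857177734375, 251.49732971191406), (84.976806640625, 84.80099487304688), 16.288236618041992)
flange ((599.9654541015625, 251.51055908203125), 27.840755462646484)
slide [-0.0015  0.0113  0.0031] roll None yaw now -101.6 j6 0.72 t 20.35
pca long axis 168.39561550128485 [601.85820889 251.22273119]
slide [0.0003 0.0003 0.1534] roll -0.22911045255995077 yaw now -101.6 j6 0.72 t 20.35
[ 0.65  0.43  0.08 -0.   -1.22  0.72]
```

View pics/d3.png

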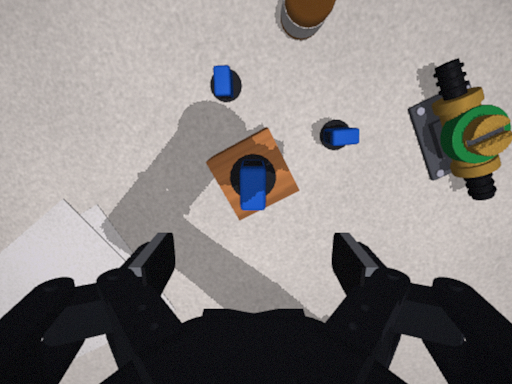

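The driver stands upright in the rest at (252,183): top at 122.5 mm, within 1 mm of the block's centre. The green valve's slot at (488,133) lies across its pipe, and the gripper is clear.

```bash
python3 -c "
from bench import *
print(job_done())"
```

```text
the job is handed in; nothing more can be done
None
```

The green-collared valve is closed with its slot square across the pipe, the driver is back in its rest blade down and released, and the job is handed in; the last pictures confirm this, but the hand-in returned no verdict.

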